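# Snap the canister lid home with the hand press

### The arm

A 7-joint arm with a two-finger parallel gripper is mounted at the origin on a cart in front of the work surface, level with it; the furniture and walls round the work are solid. World frame = base frame: x ahead of the robot, y to its left, z up, the work surface at z = 0. Lengths are in mm, angles in rad, forces in N, time in s.
With the tool pointing down it reaches from about 350 to 900 mm from the base axis. Payload 8.1 kg.
Tool frame: the origin (TCP) lies between the finger pads, 19 mm behind the fingertips; this is the grasp point; z points along the fingers, y is the line along which they close (so a half turn about z gives the same grasp; the last joint's range is limited). The gripper opens to 85 mm and grips with 20 to 120 N. Pads are 22 mm wide; open, the fingers measure 114 mm over their backs; the gripper's body (76 mm by 85 mm) begins 54 mm behind the grasp point. The pads swing forward as they close: fully open they stand 13 mm farther back than shut.
Start: joints at [-1.384, 0.434, 0.025, 1.573, -0.012, 1.134, -0.075], TCP at [178.627, 598.943, 250.023] pointing down, gripper open.
Joint ranges: [-2.62, 2.62], [-0.44, 2.09], [-1.27, 1.32], [0.08, 2.57], [-1.32, 4.46], [0.12, 2], [-2.74, 2.74]. Speed limits (rad/s): [2.22, 2.22, 3.01, 3.01, 3.14, 3.14, 3.14].

### API

Orientations are given as a unit quaternion [w, x, y, z].
In Python, from plant import manip gives the robot as it stands.
- The arm moves only by the tool apply_moves, never from a script. Its argument "targets" is a list of rows, each an object with "grip": the opening in per cent of the stroke, from 0 (shut) to 100 (fully open); "dp": the shift along the tool's x, y, z in cm, a list of three; "roll": the turn about the tool's z in rad. In form: [{"grip": grip, "dp": [x, y, z], "roll": roll}, ...]. A call has 1 to 8 rows; each row shifts and turns the commanded pose from where the row before left it, along the tool's axes as they then stand; what a row does not reach is not made up. A row lasts 1/10 s, in which the tool goes at most 50 mm and 8.59 degrees, less where a joint would pass 70% of its speed; a pose out of reach is approached as far as the arm can. A call is refused whole if a number of a shift passes 5 or a number of a turn 0.15, either way. A call with a gripper value outside its range is refused whole. The fingers move at their own pace and stop on an object; "force" is the grip in N (left out, the last holds). Time passes only in rows, so rows that do not move let the fingers close. It gives the time, the measured TCP pose, the force, the opening and the grip force at its end, in the units of the state.
- manip.get_state(): the state, without advancing time (a new reading comes with each control period).
- manip.get_image(name): name is "side" or "top"; returns (picture, depth): 400x640x3 uint8, red, green, blue; 400x640 float32, mm along the optical axis (not along the pixel's ray), 0 where there is no reading.
- manip.camera_info(name): a dict with "mtx" (3x3 intrinsics, pixels), "k1" (the pictures are not rectified: a ray, as slopes to the right and down, at radius r is drawn at 1 + k1 r^2 times it, then the intrinsics apply), "eye" and "rotation" of the camera in the world. Camera axes: x right, y down, z forward; pixel columns grow to the right and rows downward; lengths in mm; the calibration is good to about 2 mm. A picture is of the moment at which its call begins. camera_info takes no time and is no camera call.
- manip.hand_in(): hands the job in; it is judged then, once.
The state is a dict: "clock": time; "joints": joint angles; "dq": joint speeds; "joint_efforts": joint torques, N m; "tool_pos": TCP position; "ee_rot": TCP orientation; "force": force on the tool from outside, world axes, zero at the start; "ft_torque": the same for the moment, N m; "width": finger opening in mm; "gripper_force": force on a finger pad.
Only numpy, scipy, OpenCV 4.12 (cv2) and the standard library are available. Lean on these libraries where they do the work, as an engineer would, in place of code of your own. Each camera call takes 0.05 s, during which the arm holds its last target. There are 200 camera calls.

### The job

One of the two small round metal canisters on the prep table has its snap lid still standing up on its neck. Pick up the hand press by its handle, set its foot squarely on the middle of that lid and press straight down until the lid clicks fully home; then stand the press upright on the worktop again and let go. Leave the other canister, whose lid is already on, where it stands.

Things in the scene. Friction and masses are not known exactly. Their poses are not given: they have to be found in the camera images.
- press: Hand press, loose, upright, left of the canisters, about 0.15 kg: flat steel foot 60 mm across, 16 mm thick; upright round black handle 30 mm across rising from its middle to 79 mm above the underside. Origin: centre of underside; z up the handle. Grip the handle from above, any yaw, TCP about 43 mm above the underside; if it slips, the fingertips bear on the foot.
- lid_top (a point): Centre of the flat top of the lid that stands up (aluminium, 84 mm across, 17 mm high, pull tab 10 mm out of its side; z up). Its steel canister, 78 mm across, about 0.65 kg, stands loose on the worktop. The top is 92 mm above the worktop as found (12 mm of neck, with a dark sealing ring, shows under the skirt), 80 mm when home.
- snap_lid (a joint): How far that lid is pushed down: 0 as found, 0.012 m fully home on its stop. It resists with at most about 12 N, most at about 2 mm; past half way (6 mm) it snaps home by itself and stays; let go before that it may spring back up.
- closed_canister: The other canister, same shape and size, loose, lid already home: top 80 mm above the worktop, no neck showing. Origin: centre of underside, z up. The two stand at least 0.11 m apart, centre to centre; either may be nearer to the press.
There are look-alikes about, which are no part of the job. What is shaped like the closed_canister but green or pink is not meant.

How it is judged (in metres and radians):
On the way, in this order (a step that is already met when the one before it is completed fails the run):
1. the press is lifted off the worktop in the fingers, the lid still standing up (height (world z) of press above 0.03 m and contact force between the fingers and press above 1 N and value of joint snap_lid below 0.005 m), for 0.1 s.
2. the lid is home while the press, held in the fingers, stands squarely on it: within 15 mm of the lid's middle, within 0.2 rad of upright, its underside within 12 mm of the lid's top (value of joint snap_lid above 0.0105 m and horizontal distance between press and lid_top below 0.015 m and z of press in the frame of lid_top below 0.012 m and angle between press's own z axis and vertical below 0.2 rad and contact force between the fingers and press above 1 N), for 0.05 s.
At the end, for the whole second after the job is handed in: The lid is home (pushed down at least 10.5 of its 12 mm), its canister stands upright on the worktop (within 0.1 rad), the press stands upright (within 0.15 rad) and at rest on the worktop (underside less than 20 mm above it), and the other canister still stands upright (value of joint snap_lid above 0.0105 m and angle between each of lid_top, closed_canister's own z axis and vertical below 0.1 rad and height (world z) of lid_top between 0.07 and 0.09 m and height (world z) of press between -0.01 and 0.02 m and angle between press's own z axis and vertical below 0.15 rad and linear speed of press below 0.02 m/s); the robot touches nothing.
It fails at once if the other canister is moved more than 40 mm (distance of closed_canister from where it was at the start of the episode above 0.04 m).
It also fails if it takes over 48 s, if anything falls off the work surface, if the arm or the gripper's body presses on something with over 40 N, if the wrist force passes 120 N, or if a joint passes its speed limit or range.

## Working session

There is one attempt and no reset: what is moved stays moved. The work goes in short steps, Python scripts to look and compute and a tool call to move; the robot and the scene stay as the last step left them, time stands still between calls to the robot, and variables do not carry over. Pictures are saved under pics/ and viewed, at most 10 in all, crops included, and the job is handed in when it is done.

Besides the shell and the picture viewer there is one more tool, called after "Request:" as name(argument=value, ...), one argument or row to a line, values as JSON. apply_moves: Moves the arm, as the interface text tells. Its arguments: {"type":"object","properties":{"targets":{"type":"array","items":{"type":"object","properties":{"grip":{"type":"number"},"dp":{"type":"array","items":{"type":"number"}},"roll":{"type":"number"}}}},"force":{"type":"number"}},"required":["targets"]}

```bash
mkdir -p pics
cat > h.py <<'E'
import numpy as np, cv2
from plant import manip
def world(name,d):
    c=manip.camera_info(name);K=np.array(c["mtx"]);h,w=d.shape
    u,v=np.meshgrid(np.arange(w),np.arange(h))
    p=np.stack([u,v],-1).reshape(-1,1,2).astype(float)
    n=cv2.undistortPoints(p,K,np.array([c["k1"],0,0,0,0.])).reshape(h,w,2)
    P=np.dstack([n*d[...,None],d])
    return P@np.array(c["rotation"]).T+np.array(c["eye"])
def snap(name,f):
    im,d=manip.get_image(name);cv2.imwrite(f,im[...,::-1]);return im,d,world(name,d)
E
python3 - <<'E'
from h import *
print(manip.get_state())
for n in("top","side"):
    im,d,W=snap(n,f"pics/{n}0.png");np.savez(f"{n}0.npz",im=im,d=d,W=W);c=manip.camera_info(n);print(c)
E
```

```text
{'clock': 0.0, 'joints': array([-1.38358287,  0.43522521,  0.02495861,  1.57409979, -0.01156234,
        1.13399626, -0.07505954]), 'dq': array([ 1.52309134e-03,  3.16732258e-04, -7.07403750e-04,  5.61750846e-04,
       -9.48137326e-04, -1.93373542e-03, -2.04874618e-05]), 'joint_efforts': array([-4.74498938e-04, -6.70464778e+01,  1.02475259e+00, -3.16212881e+01,
        1.54443411e-02,  1.24875567e-02, -3.47090224e-05]), 'tool_pos': array([178.52763543, 598.46243164, 249.22336337]), 'ee_rot': array([-2.87886501e-05,  1.44400279e-01,  9.89519041e-01, -7.91711070e-04]), 'force': array([-1.09774552,  0.34592775, -0.30370961]), 'ft_torque': array([-0.01409332,  0.01296666, -0.01644578]), 'gripper_force': 0.0, 'width': 85.48784829379206}Traceback (most recent call last):
  File "<stdin>", line 4, in <module>
  File "h.py", line 11, in snap
    im,d=manip.get_image(name);cv2.imwrite(f,im[...,::-1]);return im,d,world(name,d)
                                                                       ~~~~~^^^^^^^^
  File "h.py", line 9, in world
    return P@np.array(c["rotation"]).T+np.array(c["eye"])
           ~^~~~~~~~~~~~~~~~~~~~~~~~~~
ValueError: matmul: Input operand 1 has a mismatch in its core dimension 0, with gufunc signature (n?,k),(k,m?)->(n?,m?) (size 4 is different from 3)
```

View pics/top0.png

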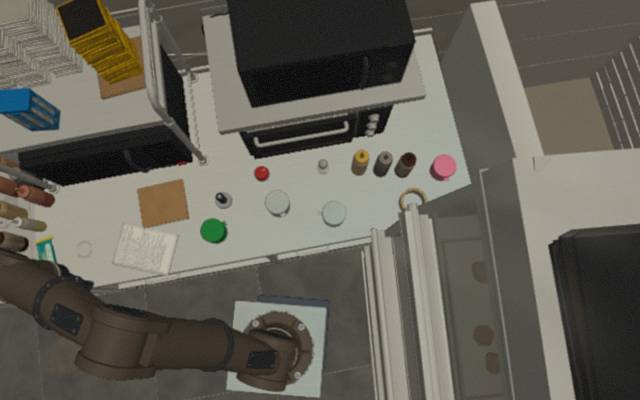

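The top view shows the press at (223,199), two metal canisters at (277,202) and (333,213), and green (213,230) and pink (444,166) look-alikes. The rotation comes as a quaternion, so I'll fix the helper for that.

```bash
sed -i 's/np.array(c\["rotation"\]).T/R.from_quat(np.roll(c["rotation"],-1)).as_matrix().T/; 1a from scipy.spatial.transform import Rotation as R' h.py
python3 - <<'E'
from h import *
D={}
for n in("top","side"):
    im,d,W=snap(n,f"pics/{n}1.png");D[n]=W
    np.savez(f"{n}1.npz",im=im,W=W)
im=cv2.imread("pics/top1.png");cv2.imwrite("pics/topcrop.png",cv2.resize(im[140:260,190:390],None,fx=4,fy=4,interpolation=cv2.INTER_CUBIC))
W=D["top"]
for nm,(u,v),z0 in(("press",(223,199),66),("A",(277,202),70),("B",(333,213),70),("table",(300,230),-20)):
    s=W[v-20:v+20,u-20:u+20].reshape(-1,3)
    s=s[(s[:,2]>z0)&(s[:,2]<130)]
    print(nm,W[v,u],len(s),s.mean(0) if len(s) else 0,np.percentile(s[:,2],[10,50,90]),s.min(0),s.max(0))
E
```

```text
press [489.23538902 224.57758814  71.63855694] 64 [493.90266196 235.19508895  77.95782258] [71.86308649 77.84433267 82.66357304] [418.59700057 220.69411804  66.07003864] [509.4025055  252.4361963   88.13697155]
A [ 190.58494138 -144.33009459 1631.55449801] 485 [487.4715003   34.61276765  91.06216837] [85.95823146 91.47931778 96.15344398] [443.85827874  -4.63186121  72.64179186] [531.67326745  77.1860472  102.69140999]
B [ 467.111457   -159.9547149    81.52949764] 464 [ 468.35951942 -160.4606295    79.91863501] [74.64216453 79.94873787 85.00661622] [ 426.93063433 -201.36841424   70.02940601] [ 510.24262925 -111.16688747   90.46933693]
table [410.44599272 -47.84760797   5.9825151 ] 1555 [414.3875857  -44.39058346   1.99527847] [-5.00430873 -0.14034753  5.13845351] [ 338.05781895 -119.30315788  -18.86501975] [489.83882345  28.39507179  99.61392224]
```

View pics/side1.png

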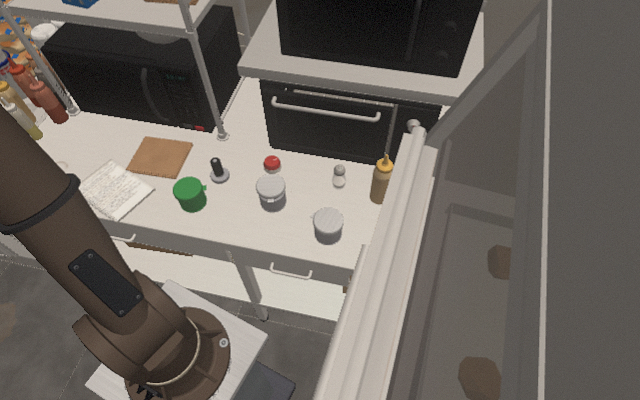

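View pics/topcrop.png

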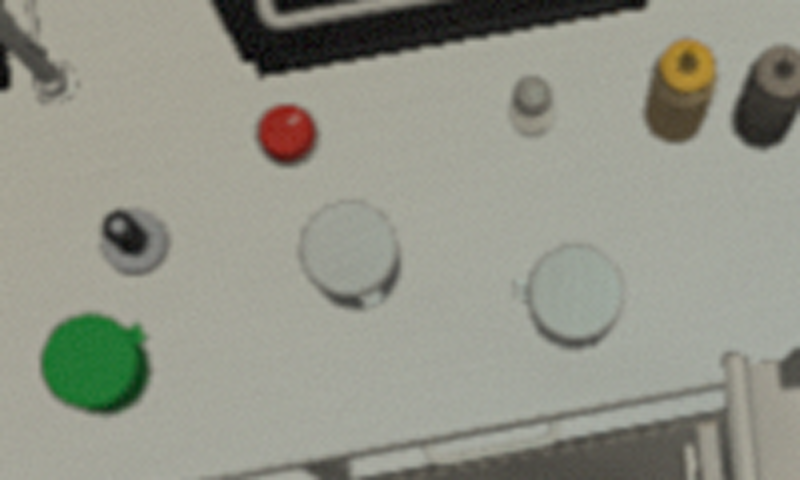

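Candidates: canister A at top (277,202) / side (270,190), top at 91 mm, and canister B at top (333,213) / side (328,225), top at 80 mm. A matches the standing lid on height. I'll confirm that in one enlarged side crop and refine the centres.

```bash
cat >> h.py <<'E'
def project(name,X):
    c=manip.camera_info(name);Rm=R.from_quat(np.roll(c["rotation"],-1)).as_matrix()
    p=(np.atleast_2d(X)-np.array(c["eye"]))@Rm
    return cv2.projectPoints(p.reshape(-1,1,3),np.zeros(3),np.zeros(3),np.array(c["mtx"]),np.array([c["k1"],0,0,0,0.]))[0].reshape(-1,2)
def plane(name,uv,z):
    c=manip.camera_info(name);Rm=R.from_quat(np.roll(c["rotation"],-1)).as_matrix();e=np.array(c["eye"])
    n=cv2.undistortPoints(np.array(uv,float).reshape(-1,1,2),np.array(c["mtx"]),np.array([c["k1"],0,0,0,0.])).reshape(-1,2)
    r=np.c_[n,np.ones(len(n))]@Rm.T
    return e+r*((z-e[2])/r[:,2])[:,None]
E
python3 - <<'E'
from h import *
im=cv2.imread("pics/side1.png");cv2.imwrite("pics/sidecrop.png",cv2.resize(im[145:250,200:360],None,fx=5,fy=5,interpolation=cv2.INTER_CUBIC))
W={n:np.load(n+"1.npz")["W"] for n in("top","side")}
for n in W:
    P=W[n].reshape(-1,3)
    for nm,c,r,zl,zh in(("A",(487,34),60,75,110),("B",(468,-160),60,65,100),("pfoot",(487,218),50,9,30),("phandle",(487,218),50,35,95)):
        s=P[(np.hypot(*(P[:,:2]-c).T)<r)&(P[:,2]>zl)&(P[:,2]<zh)]
        for _ in range(3):
            if len(s)<5:break
            k,rr=cv2.minEnclosingCircle(s[:,:2].astype(np.float32))
        print(n,nm,len(s),s.mean(0).round(1),np.median(s,0).round(1),((s.min(0)+s.max(0))/2).round(1))
# by pixels, top crop readings
cr=lambda u,v:(190+(u-1.5)/4,140+(v-1.5)/4)
print("A",plane("top",cr(350,249),92),"B",plane("top",cr(576,292),80))
print("foot",plane("top",cr(136,241),16),"handle top",plane("top",cr(119,224),79))
E
```

```text
top A 484 [487.5  34.7  91.1] [487.2  34.1  91.5] [487.8  36.3  89.1]
top B 478 [ 468.1 -159.7   79.6] [ 468.1 -160.1   79.8] [ 468.6 -156.3   77.8]
top pfoot 125 [492.4 228.9  15.8] [487.5 225.6  15.8] [496.9 220.6  17.2]
top phandle 81 [494.5 233.3  71.6] [493.8 232.6  76.6] [495.8 235.6  63.1]
side A 609 [487.   30.2  90.1] [486.9  29.6  91.2] [490.2  32.6  85.7]
side B 690 [ 467.5 -163.2   78.5] [ 467.  -163.8   79.2] [ 470.9 -157.4   75.3]
side pfoot 168 [493.1 229.6  16.4] [489.9 227.1  15.6] [497.2 235.3  19.4]
side phandle 146 [495.3 232.2  64.7] [494.5 231.1  69.6] [497.6 236.7  58.5]
A [[489.36172984  33.27781169  92.        ]] B [[ 468.84574178 -162.01390143   80.        ]]
foot [[496.86222761 235.09080917  16.        ]] handle top [[498.74583602 236.88920701  79.        ]]
```

View pics/sidecrop.png

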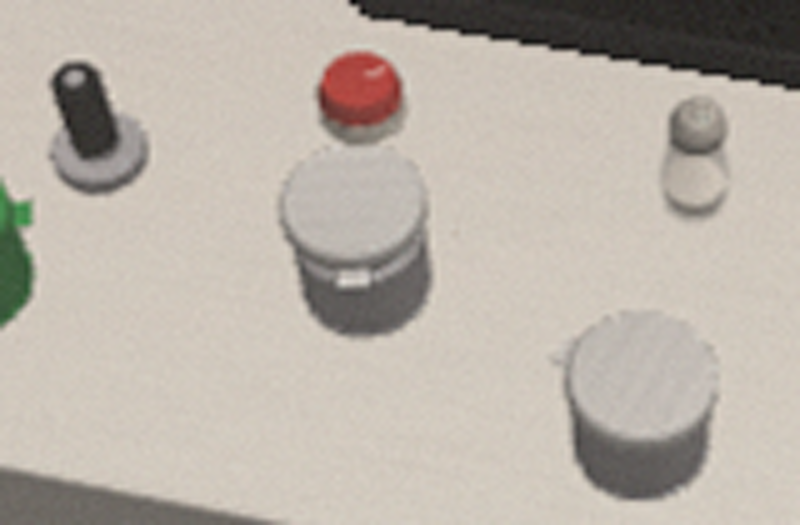

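The crop confirms it: A, at crop (355,235), shows neck and ring under its skirt and is the one to press. B, at crop (640,400), is home. The press is at about (497.5, 235.5) and A at about (488.5, 33.5).

Request:
apply_moves(
  targets=[
    {"grip":100,"dp":[-4,-2.5,0],"roll":0},
    {"grip":100,"dp":[-4,-2.5,0],"roll":0},
    {"grip":100,"dp":[-4,-2.5,0],"roll":0},
    {"grip":100,"dp":[-4,-2.5,0],"roll":0},
    {"grip":100,"dp":[-4,-2.5,0],"roll":0},
    {"grip":100,"dp":[-4,-2.5,0],"roll":0},
    {"grip":100,"dp":[-4,-2.5,0],"roll":0},
    {"grip":100,"dp":[-4,-2.5,0],"roll":0},
  ],
  force=60,
)

```text
clock: 0.95
tool_pos: [429.0, 314.2, 250.0]
ee_rot: [-0.0, 0.144, 0.99, 0.0]
force: [0.8, 0.7, 0.4]
width: 85.5
gripper_force: 0.0
```

Request:
apply_moves(
  targets=[
    {"grip":100,"dp":[-4,-2.5,1],"roll":0},
    {"grip":100,"dp":[-3,-2,2],"roll":0},
    {"grip":100,"dp":[0,0,2],"roll":0},
    {"grip":100,"dp":[0,0,2],"roll":0},
    {"grip":100,"dp":[0,0,2],"roll":0},
    {"grip":100,"dp":[0,0,0],"roll":0},
    {"grip":100,"dp":[0,0,0],"roll":0},
  ],
)

```text
clock: 1.65
tool_pos: [482.2, 252.6, 160.1]
ee_rot: [-0.0, 0.144, 0.99, -0.0]
force: [0.2, 0.3, 0.4]
width: 85.4
gripper_force: 0.0
```

```bash
cat >> h.py <<'E'
def delta(X):
    s=manip.get_state();q=R.from_quat(np.roll(s["ee_rot"],-1))
    print(s["clock"],s["tool_pos"].round(1),s["width"],s["gripper_force"],s["force"].round(1),"tilt",(q.as_matrix()[:,2]).round(3))
    print("dp cm",(q.inv().apply(np.array(X)-s["tool_pos"])/10).round(2))
E
python3 - <<'E'
from h import *
delta([497.5,235.5,43])
E
```

```text
1.65 [482.2 252.6 160.1] 85.44756971614537 0.0 [0.2 0.3 0.4] tilt [-0.001 -0.    -1.   ]
dp cm [-1.96 -1.2  11.71]
```

Request:
apply_moves(
  targets=[
    {"grip":100,"dp":[-2,-1.2,0],"roll":0},
    {"grip":100,"dp":[0,0,3],"roll":0},
    {"grip":100,"dp":[0,0,3],"roll":0},
    {"grip":100,"dp":[0,0,3],"roll":0},
    {"grip":100,"dp":[0,0,2.6],"roll":0},
    {"grip":100,"dp":[0,0,0],"roll":0},
  ],
)

```text
clock: 2.25
tool_pos: [496.9, 235.1, 42.4]
ee_rot: [-0.001, 0.144, 0.99, -0.001]
force: [-0.9, 0.3, 0.1]
width: 85.4
gripper_force: 0.0
```

Run:
```python
from h import *
delta([497.5,235.5,43])
im,d,W=snap("side","pics/s2.png")
cv2.imwrite("pics/s2c.png",cv2.resize(im[100:230,140:300,::-1],None,fx=4,fy=4,interpolation=cv2.INTER_CUBIC))
```

```text
2.25 [496.9 235.1  42.4] 85.42804240001732 0.0 [-0.9  0.3  0.1] tilt [-0.003 -0.002 -1.   ]
dp cm [-0.05  0.06 -0.06]
```

View pics/s2c.png

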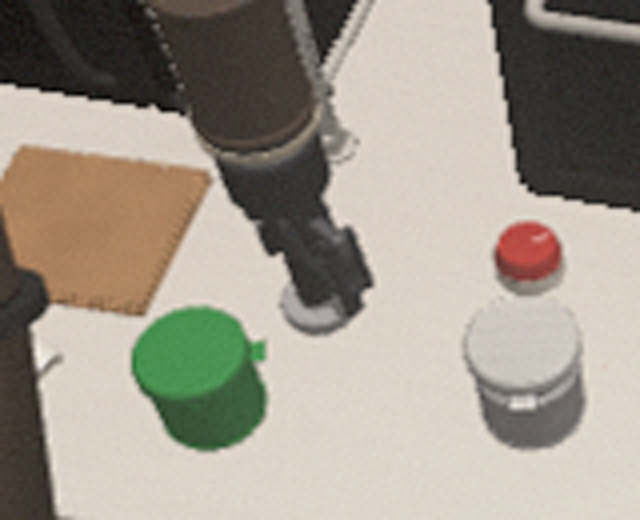

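The open gripper straddles the press at crop (320,290), clear of the green can. Now I'll close and lift.

Request:
apply_moves(
  targets=[
    {"grip":0,"dp":[0,0,0],"roll":0},
    {"grip":0,"dp":[0,0,0],"roll":0},
    {"grip":0,"dp":[0,0,0],"roll":0},
    {"grip":0,"dp":[0,0,0],"roll":0},
    {"grip":0,"dp":[0,0,0],"roll":0},
    {"grip":0,"dp":[0,0,0],"roll":0},
    {"grip":0,"dp":[0,0,0],"roll":0},
    {"grip":0,"dp":[0,0,0],"roll":0},
  ],
  force=80,
)

```text
clock: 3.1
tool_pos: [498.7, 236.0, 45.3]
ee_rot: [0.001, 0.144, 0.99, 0.001]
force: [-1.4, -0.9, 9.0]
width: 28.9
gripper_force: 78.1
```

Request:
apply_moves(
  targets=[
    {"grip":0,"dp":[0,0,-1],"roll":0},
    {"grip":0,"dp":[0,0,-2],"roll":0},
    {"grip":0,"dp":[0,0,-3],"roll":0},
    {"grip":0,"dp":[0,0,-3],"roll":0},
    {"grip":0,"dp":[0,0,-3],"roll":0},
    {"grip":0,"dp":[0,0,-2],"roll":0},
    {"grip":0,"dp":[0,0,0],"roll":0},
  ],
)

```text
clock: 3.8
tool_pos: [499.4, 236.1, 187.5]
ee_rot: [0.002, 0.145, 0.989, 0.002]
force: [0.3, 0.4, -1.3]
width: 28.5
gripper_force: 78.9
```

Run:
```python
from h import *
delta([488.5,33.5,182])
im,d,W=snap("side","pics/s3.png")
cv2.imwrite("pics/s3c.png",cv2.resize(im[80:230,140:300,::-1],None,fx=4,fy=4,interpolation=cv2.INTER_CUBIC))
```

```text
3.8 [499.4 236.1 187.5] 28.465720902669357 78.92838835716248 [ 0.3  0.4 -1.3] tilt [ 0.005  0.003 -1.   ]
dp cm [ -4.74 -19.73   0.48]
```

View pics/s3c.png

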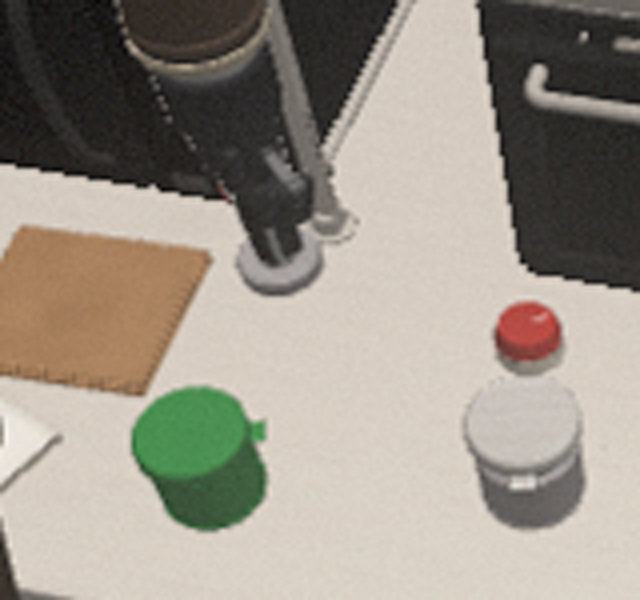

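Held upright, with the foot clear of the table at crop (280,262). Next is the transit to above A.

Request:
apply_moves(
  targets=[
    {"grip":0,"dp":[-0.6,-2.5,0],"roll":0},
    {"grip":0,"dp":[-0.6,-2.5,0],"roll":0},
    {"grip":0,"dp":[-0.6,-2.5,0],"roll":0},
    {"grip":0,"dp":[-0.6,-2.5,0],"roll":0},
    {"grip":0,"dp":[-0.6,-2.5,0],"roll":0},
    {"grip":0,"dp":[-0.6,-2.5,0],"roll":0},
    {"grip":0,"dp":[-0.6,-2.5,0],"roll":0},
    {"grip":0,"dp":[-0.5,-2.2,0],"roll":0},
  ],
)

```text
clock: 4.65
tool_pos: [485.6, 31.7, 182.9]
ee_rot: [-0.001, 0.145, 0.989, -0.0]
force: [0.0, -0.0, -1.3]
width: 28.4
gripper_force: 79.0
```

Request:
apply_moves(
  targets=[
    {"grip":0,"dp":[0,0,0.5],"roll":0},
    {"grip":0,"dp":[0,0,0],"roll":0},
    {"grip":0,"dp":[0,0,0],"roll":0},
    {"grip":0,"dp":[0,0,0],"roll":0},
  ],
)

```text
clock: 5.05
tool_pos: [486.7, 34.2, 178.7]
ee_rot: [-0.0, 0.144, 0.99, 0.0]
force: [0.2, 0.3, -1.7]
width: 28.7
gripper_force: 79.1
```

Run:
```python
from h import *
delta([488.5,33.5,142])
p=manip.get_state()["tool_pos"]
im,d,W=snap("side","pics/s4.png")
print("expected foot-top px",project("side",[p[0],p[1],p[2]-27]),"lid",project("side",[488.5,33.5,92]))
P=W.reshape(-1,3)
s=P[(np.hypot(*(P[:,:2]-p[:2]).T)<45)&(P[:,2]>p[2]-50)&(P[:,2]<p[2]-20)]
print(len(s),s.min(0),s.max(0),np.median(s,0))
a=np.linspace(0,2*np.pi,200);c=im[...,::-1].copy()
for z in(p[2]-27,p[2]-43):
  q=project("side",np.c_[p[0]+30*np.cos(a),p[1]+30*np.sin(a),0*a+z]);big=(q-[190,80])*5+2
  if z==p[2]-27:Q=[]
  Q.append(big)
q=project("side",np.c_[488.5+42*np.cos(a),33.5+42*np.sin(a),0*a+92]);Q.append((q-[190,80])*5+2)
b=cv2.resize(c[80:200,190:350],None,fx=5,fy=5,interpolation=cv2.INTER_CUBIC)
for q,col in zip(Q,((0,0,255),(0,255,255),(0,255,0))):cv2.polylines(b,[q.astype(np.int32)],True,col,1)
cv2.imwrite("pics/s4c.png",b)
```

```text
5.05 [486.7  34.2 178.7] 28.717160617216226 79.08126711845398 [ 0.2  0.3 -1.7] tilt [-0.001  0.    -1.   ]
dp cm [-0.2  -0.02  3.67]
expected foot-top px [[266.66945745 172.36736845]] lid [[269.72974577 185.1074771 ]]
219 [456.75587285   2.84181172 131.25811544] [510.4564413   62.22270119 158.32837778] [472.58373001  22.25288595 148.38045783]
```

View pics/s4c.png

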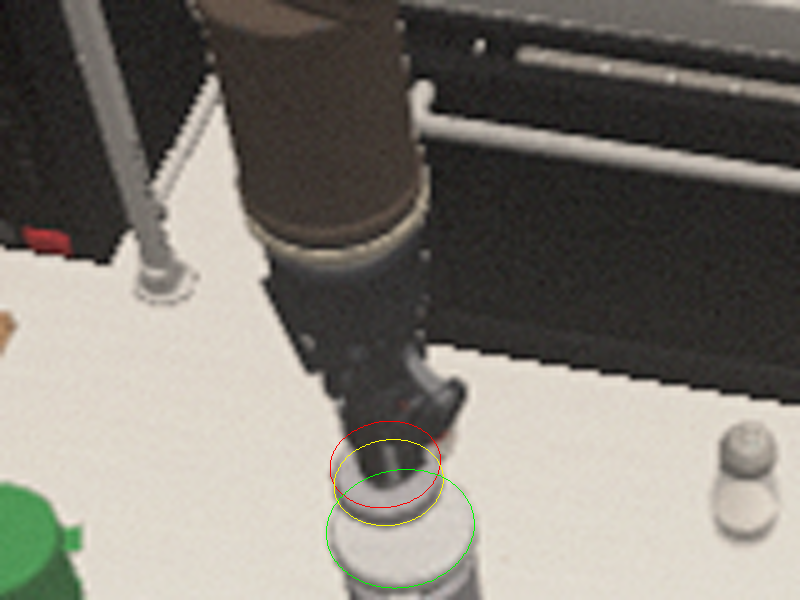

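The foot, at crop (390,480), matches the projected outline, and the green circle lies on the lid, so alignment is within a few mm. I'll nudge 2 mm and descend.

Request:
apply_moves(
  targets=[
    {"grip":0,"dp":[-0.2,0,1],"roll":0},
    {"grip":0,"dp":[0,0,1],"roll":0},
    {"grip":0,"dp":[0,0,1],"roll":0},
    {"grip":0,"dp":[0,0,0.5],"roll":0},
    {"grip":0,"dp":[0,0,0],"roll":0},
    {"grip":0,"dp":[0,0,0],"roll":0},
  ],
)

```text
clock: 5.7
tool_pos: [488.7, 32.6, 143.9]
ee_rot: [-0.0, 0.144, 0.99, -0.0]
force: [-0.8, -0.1, -0.7]
width: 28.3
gripper_force: 79.1
```

Request:
apply_moves(
  targets=[
    {"grip":0,"dp":[0,0,0.3],"roll":0},
    {"grip":0,"dp":[0,0,0.3],"roll":0},
    {"grip":0,"dp":[0,0,0.3],"roll":0},
    {"grip":0,"dp":[0,0,0.3],"roll":0},
    {"grip":0,"dp":[0,0,0.3],"roll":0},
    {"grip":0,"dp":[0,0,0],"roll":0},
  ],
)

```text
clock: 6.3
tool_pos: [488.4, 32.7, 128.6]
ee_rot: [-0.0, 0.144, 0.99, -0.0]
force: [-0.0, -0.4, -0.8]
width: 28.6
gripper_force: 79.1
```

Request:
apply_moves(
  targets=[
    {"grip":0,"dp":[0,0,0.2],"roll":0},
    {"grip":0,"dp":[0,0,0.2],"roll":0},
    {"grip":0,"dp":[0,0,0],"roll":0},
  ],
)

```text
clock: 6.6
tool_pos: [488.7, 32.7, 125.2]
ee_rot: [0.0, 0.144, 0.99, 0.0]
force: [-1.9, -0.2, 4.3]
width: 28.6
gripper_force: 79.7
```

Request:
apply_moves(
  targets=[
    {"grip":0,"dp":[0,0,0.2],"roll":0},
    {"grip":0,"dp":[0,0,0.2],"roll":0},
    {"grip":0,"dp":[0,0,0],"roll":0},
  ],
)

```text
clock: 6.9
tool_pos: [489.4, 32.6, 124.8]
ee_rot: [0.001, 0.145, 0.989, 0.001]
force: [-17.3, -1.9, 58.5]
width: 28.3
gripper_force: 85.4
```

The stop is hit at TCP 124.8, which is 80 plus the 45 grip height, so the lid is home. I'll ease off, lift and check.

Request:
apply_moves(
  targets=[
    {"grip":0,"dp":[0,0,-0.3],"roll":0},
    {"grip":0,"dp":[0,0,0],"roll":0},
    {"grip":0,"dp":[0,0,-1],"roll":0},
    {"grip":0,"dp":[0,0,-2],"roll":0},
    {"grip":0,"dp":[0,0,-2],"roll":0},
    {"grip":0,"dp":[0,0,-1],"roll":0},
  ],
)

```text
clock: 7.5
tool_pos: [489.3, 32.7, 185.4]
ee_rot: [0.001, 0.144, 0.99, 0.0]
force: [1.2, 0.5, -0.8]
width: 28.4
gripper_force: 79.2
```

Request:
apply_moves(
  targets=[
    {"grip":0,"dp":[0.5,2.5,0],"roll":0},
    {"grip":0,"dp":[0.6,2.5,0],"roll":0},
    {"grip":0,"dp":[0.6,2.5,0],"roll":0},
    {"grip":0,"dp":[0.6,2.5,0],"roll":0},
    {"grip":0,"dp":[0.6,2.5,0],"roll":0},
    {"grip":0,"dp":[0.6,2.5,0],"roll":0},
    {"grip":0,"dp":[0.6,2.5,0],"roll":0},
    {"grip":0,"dp":[0.6,2.2,0],"roll":0},
  ],
)

```text
clock: 8.3
tool_pos: [499.7, 236.3, 183.5]
ee_rot: [-0.0, 0.144, 0.99, -0.0]
force: [-0.7, -0.2, -2.7]
width: 28.5
gripper_force: 79.2
```

Run:
```python
from h import *
delta([498.5,236,45.3])
im,d,W=snap("side","pics/s5.png")
P=W.reshape(-1,3)
for nm,c in(("A",(488,33)),("B",(468,-161))):
    s=P[(np.hypot(*(P[:,:2]-c).T)<30)&(P[:,2]>60)&(P[:,2]<110)];print(nm,len(s),np.median(s,0))
cv2.imwrite("pics/s5c.png",cv2.resize(im[100:250,140:360,::-1],None,fx=3.5,fy=3.5,interpolation=cv2.INTER_CUBIC))
```

```text
8.3 [499.7 236.3 183.5] 28.47430532485987 79.22865986824036 [-0.7 -0.2 -2.7] tilt [-0.001 -0.    -1.   ]
dp cm [ 0.1  -0.05 13.82]
A 275 [487.48308671  32.68296803  79.83982442]
B 324 [ 467.26912596 -161.29233904   79.6651629 ]
```

View pics/s5c.png

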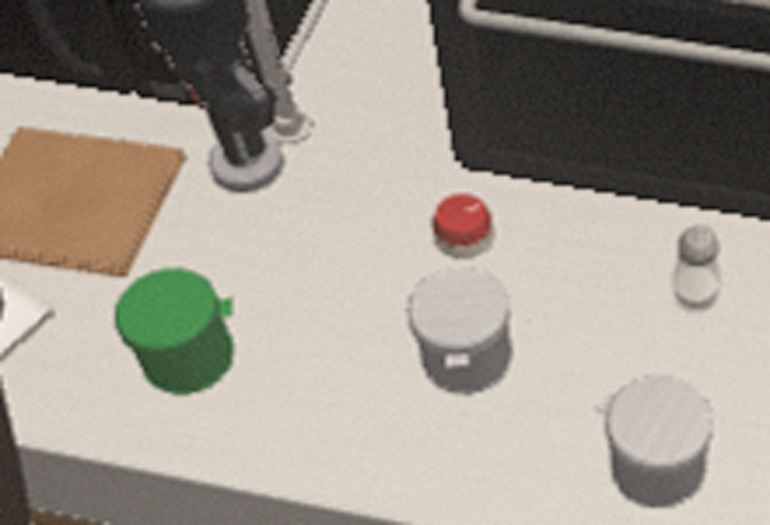

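The lid at crop (460,310) is home: its top is at 79.8 mm and no neck shows. The press is held upright at (245,165). Now I'll lower it.

Request:
apply_moves(
  targets=[
    {"grip":0,"dp":[0,0,3],"roll":0},
    {"grip":0,"dp":[0,0,3],"roll":0},
    {"grip":0,"dp":[0,0,3],"roll":0},
    {"grip":0,"dp":[0,0,2.5],"roll":0},
    {"grip":0,"dp":[0,0,1.2],"roll":0},
    {"grip":0,"dp":[0,0,0.3],"roll":0},
    {"grip":0,"dp":[0,0,0.3],"roll":0},
    {"grip":0,"dp":[0,0,0],"roll":0},
  ],
)

```text
clock: 9.15
tool_pos: [500.5, 235.2, 51.7]
ee_rot: [0.0, 0.144, 0.99, 0.0]
force: [0.7, 0.1, -1.6]
width: 28.6
gripper_force: 79.2
```

Request:
apply_moves(
  targets=[
    {"grip":0,"dp":[0,0,0.3],"roll":0},
    {"grip":0,"dp":[0,0,0.2],"roll":0},
    {"grip":0,"dp":[0,0,0],"roll":0},
  ],
)

```text
clock: 9.45
tool_pos: [500.0, 235.0, 46.2]
ee_rot: [0.0, 0.144, 0.99, 0.0]
force: [0.2, -0.0, -1.6]
width: 28.3
gripper_force: 79.2
```

Request:
apply_moves(
  targets=[
    {"grip":0,"dp":[0,0,0.1],"roll":0},
    {"grip":0,"dp":[0,0,0],"roll":0},
  ],
)

```text
clock: 9.65
tool_pos: [500.1, 235.0, 45.3]
ee_rot: [0.0, 0.144, 0.99, 0.0]
force: [0.1, -0.2, 2.2]
width: 28.5
gripper_force: 79.7
```

Contact. Release to full opening, then go straight up.

Request:
apply_moves(
  targets=[
    {"grip":60,"dp":[0,0,0],"roll":0},
    {"grip":100,"dp":[0,0,0],"roll":0},
    {"grip":100,"dp":[0,0,0],"roll":0},
    {"grip":100,"dp":[0,0,0],"roll":0},
    {"grip":100,"dp":[0,0,0],"roll":0},
    {"grip":100,"dp":[0,0,0],"roll":0},
    {"grip":100,"dp":[0,0,0],"roll":0},
  ],
)

```text
clock: 10.35
tool_pos: [500.0, 234.9, 45.0]
ee_rot: [-0.0, 0.144, 0.99, 0.0]
force: [-0.0, 0.3, -0.6]
width: 85.1
gripper_force: 0.0
```

Request:
apply_moves(
  targets=[
    {"grip":100,"dp":[0,0,-1],"roll":0},
    {"grip":100,"dp":[0,0,-2],"roll":0},
    {"grip":100,"dp":[0,0,-3],"roll":0},
    {"grip":100,"dp":[0,0,-4],"roll":0},
    {"grip":100,"dp":[0,0,-4],"roll":0},
    {"grip":100,"dp":[0,0,-4],"roll":0},
    {"grip":100,"dp":[0,0,0],"roll":0},
    {"grip":100,"dp":[0,0,0],"roll":0},
  ],
)

```text
clock: 11.15
tool_pos: [500.3, 235.1, 226.5]
ee_rot: [0.001, 0.144, 0.99, 0.001]
force: [-0.3, -0.8, 0.2]
width: 85.6
gripper_force: 0.0
```

Run:
```python
from h import *
delta([498.5,236,45.3])
im,d,W=snap("side","pics/s6.png")
cv2.imwrite("pics/s6c.png",cv2.resize(im[100:250,140:360,::-1],None,fx=3.5,fy=3.5,interpolation=cv2.INTER_CUBIC))
```

```text
11.15 [500.3 235.1 226.5] 85.5744842667515 0.0 [-0.3 -0.8  0.2] tilt [ 0.002  0.002 -1.   ]
dp cm [ 2.300e-01 -1.000e-02  1.812e+01]
```

View pics/s6c.png

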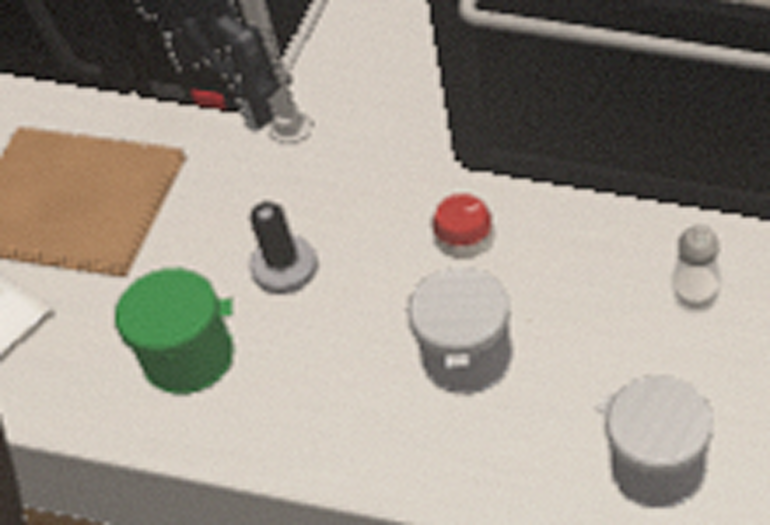

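The press stands upright at crop (280,250), free of the gripper. Both lids are home and both cans are standing.

```bash
python3 -c "
from plant import manip
print(manip.hand_in())"
```

```text
the job is handed in; nothing more can be done
None
```

The lid is pressed fully home (top measured at about 80 mm), the press stands upright on the worktop and released, the other canister was not touched, and the job is handed in; the hand-in gave no verdict.

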